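# Close up the paste pots on their rail and shut the keeper

## Robot

A 6-joint arm with a two-finger parallel gripper is mounted at the origin on a cart in front of the work surface, level with it; the furniture and walls round the work are solid. World frame = base frame: x ahead of the robot, y to its left, z up, the work surface at z = 0. Lengths are in mm, angles in rad, forces in N, time in s.
With the tool pointing down it reaches from about 425 to 1125 mm from the base axis. Payload 14.9 kg.
Tool frame: the origin (TCP) lies midway between the tips of the shut fingers; the grasp point (between the pads) lies env.grip_point_offset behind it (env.grip_point_offset is the distance from the TCP to the grasp point, in mm); z points along the fingers, y is the line along which they close (so a half turn about z gives the same grasp; the last joint's range is limited). The gripper opens to 91 mm and grips with 3 to 60 N. Pads are 32 mm wide; open, the fingers measure 118 mm over their backs; the gripper's body (76 mm by 178 mm) begins 60 mm behind the grasp point.
Start: joints at [1.243, 0.379, 1.734, -0, 1.028, -0.033], TCP at [203.391, 669.813, 213.932] pointing down, gripper open.
Joint ranges: [-2.77, 2.77], [-0.74, 2.19], [0, 2.66], [-1.06, 4.2], [0.31, 2.87], [-3.08, 3.08]. Speed limits (rad/s): [1.89, 1.89, 2.39, 3.14, 3.14, 3.14].

## Interface

Orientations are given as a 3x3 rotation matrix whose columns are the frame's x, y, z axes.
In Python, from station import env gives the robot as it stands. The module is installed in compiled form; this text tells all that it offers.
- The arm moves only by the tool drive_tool, never from a script. Its arguments are lists of equal length, an entry for each row: "offset": the shift along the tool's x, y, z in mm, a list of three; "rotation": the turn, a rotation vector about the tool's x, y, z in degrees, a list of three; "claw": the closure, from 0 (fully open) to 1 (shut). In form: {"offset": [[dx, dy, dz], ...], "rotation": [[ax, ay, az], ...], "claw": [claw, ...]}. A call has 1 to 20 rows; each row is the pose to reach, as a shift and turn from the pose commanded when the call began, along the tool's axes at that moment; what a row does not reach only later rows make up. A row lasts 1/10 s, in which the tool goes at most 50 mm and 8.59 degrees, less where a joint would pass 70% of its speed; a pose out of reach is approached as far as the arm can. A call with a gripper value outside its range is refused whole. The fingers move at their own pace and stop on an object; the grip force is fixed at half the most. Time passes only in rows, so rows that repeat a pose let the fingers close. It gives the time, the measured TCP pose, the force, the opening and the grip force at its end, in the units of the state.
- env.read_state(): the state, without advancing time (a new reading comes with each control period).
- env.capture(name): name is "side" or "top" or "wrist"; returns a dict with "img" (420x560x3 uint8, blue, green, red), "fov_y" (degrees; the focal length in pixels is half the picture's height over the tangent of half this angle, whatever the lens; pixels are square), "cx", "cy" (the principal point, pixels), "k1" (the pictures are not rectified: a ray, as slopes to the right and down, at radius r is drawn at 1 + k1 r^2 times it, then the intrinsics apply), "pose" (4x4, takes a point from camera to world coordinates); the wrist camera has in their place "T_tool_cam" (4x4, takes a point from camera to tool coordinates, whose origin is the TCP and whose axes are the flange's). Camera axes: x right, y down, z forward; pixel columns grow to the right and rows downward; lengths in mm; the calibration is good to about 2 mm. A picture is of the moment at which its call begins: read the wrist's pose just before it. There is no depth.
- env.finish_job(): hands the job in; it is judged then, once.
Trained networks look in a picture, given as the dict that the camera call returned (one of the last four; its "shot" number tells which), for a name from the list of things; names that differ only in an ending like _2 or _b are one class to them, and where a whole thing is asked for, a point or a joint stands for the part that bears it (a point fixed in the world has none). Each returns a list of dicts, best first, with "confidence" (0 to 1); they miss things now and then, are a little off and sometimes report something else, mostly with a low value. They report only what shows in the picture. A call takes as long as a camera call. They do not tell look-alikes from the thing itself.
- env.boxes_of(name, picture): "centre" ([row, column] in pixels, amid what is visible of it).
- env.silhouettes(name, picture): "pixels" (420x560 bool, what is visible of it) and "centre" ([row, column] in pixels, amid what is visible of it).
- env.tip_of(name, picture): "centre" ([row, column] in pixels: a listed point, or the origin of a listed thing).
The state is a dict: "time": time; "qpos": joint angles; "joint_velocities": joint speeds; "joint_efforts": joint torques, N m; "ee_pos": TCP position; "tool_rot": TCP orientation; "contact_force": force on the tool from outside, world axes, zero at the start; "torque": the same for the moment, N m; "grip_width": finger opening in mm; "gripper_force": force on a finger pad.
Only numpy, scipy, OpenCV 4.12 (cv2) and the standard library are available. Lean on these libraries where they do the work, as an engineer would, in place of code of your own. Each camera call takes 0.05 s, during which the arm holds its last target. There are 200 camera calls.

## Task

Get the pot rail ready to go on the trolley: with closed fingertips push the whole row of four paste pots along the rail until the front one is fully home against the end stop and all four stand touching, then swing the red-knobbed keeper fully shut across the rail behind the last pot and leave it. Only push: do not lift or tip a pot or take one between the fingers, and leave everything else on the worktop where it is.

Things in the scene. Friction and masses are not known exactly. Their poses are not given: they have to be found in the camera images.
- rack: Pot rail fixed to the worktop: polished aluminium pan 446 mm long, 104 mm wide, a low steel guard rod along each side. Origin: middle of the rail at worktop level; y along it to the end stop, x across (away from the robot), z up. Pan floor at z = 10 mm, pots slide easily on it; rods 88 mm apart inside, tops at z = 22. The shut keeper's inner face is at y = -132: room for four touching pots and 5 mm.
- rack_stop (a point): Centre of the rubber buffer's face on the rail's end plate (50 mm high), at x = 0, y = +209, z = 24 mm of the rail: the front pot stops here.
- rack_mouth (a point): Middle of the rail's open loading end, at x = 0, y = -225 mm of the rail, on the pan floor (z = 10 mm). Nothing closes this end. A wall shelf with goods on it overhangs the back of the worktop from x = 0.58 m (world) on, its underside 0.50 m above the worktop: keep arm and wrist in front of it, or lean the hand back towards the robot.
- rack_catch (a point): Catch fork that the shut keeper's end lies in, at x = +64, y = -134.5, z = 38 mm of the rail; 55 mm high.
- keeper (a joint): Angle of the keeper, a flat steel strip on an upright hinge, rad: 0 = shut, square across the rail (hard stop, end in the fork); grows as it opens, clockwise from above (at pi/2 it points along the rail's -y). Starts at 1.6 to 1.85, beside the lane on the robot's side. A stiff hinge: it stays where it is left, about 1 N at the strip moves it.
- keeper_pivot (a point): The keeper's hinge axis at the strip's mid-height, at x = -64, y = -134.5, z = 38 mm of the rail; its post is 58 mm high.
- keeper_knob (a point): Centre of the red ball knob (19 mm across) on the keeper's free end, 148 mm from the hinge axis. The keeper is a straight upright steel strip 5 mm thick and 22 mm tall, from 27 to 49 mm above the worktop, running from hinge to knob.
- pot_1: Flat round styling-paste pot, white with a grey lid, 84 mm across, 27 mm high, about 100 g; number 1 of the row counted from the end stop (front of the row). Origin: centre of its underside, z up.
- pot_2: Flat round styling-paste pot, white with a grey lid, 84 mm across, 27 mm high, about 100 g; number 2 of the row counted from the end stop. Origin: centre of its underside, z up.
- pot_3: Flat round styling-paste pot, white with a grey lid, 84 mm across, 27 mm high, about 100 g; number 3 of the row counted from the end stop. Origin: centre of its underside, z up.
- pot_4: Flat round styling-paste pot, white with a grey lid, 84 mm across, 27 mm high, about 100 g; number 4 of the row counted from the end stop (back of the row, next to the loading end). Origin: centre of its underside, z up.
- dropper: Bystander: amber dropper bottle with black cap, 33 mm across, 102 mm tall. Origin: centre of its underside.
- timer: Bystander: white twist timer with orange dial, 62 mm across, 37 mm high. Origin: centre of its underside.
- tint_bowl: Bystander: black tint bowl with a lip handle, 132 x 158 mm, 54 mm high. Origin: centre of its underside.
- tint_brush: Bystander: dark red tint brush lying flat, 187 mm long, 43 mm wide, 10 mm high. Origin: its middle, on the worktop.
- tube: Bystander: white cream tube lying flat, 181 mm long, 51 mm wide, 34 mm high. Origin: its middle, on the worktop.
Mind the look-alikes: they are no part of the job. Leave any turquoise look-alike of the pot_4 alone.

How it is judged (in metres and radians):
On the way, in this order (a step that is already met when the one before it is completed fails the run):
1. the four pots are pushed home along the rail while the keeper is still open (y of pot_1 in the frame of rack above 0.16 m and y of pot_2 in the frame of rack above 0.076 m and y of pot_3 in the frame of rack above -0.008 m and y of pot_4 in the frame of rack above -0.092 m and value of joint keeper above 0.6 rad), for 0.2 s.
2. the keeper is swung shut behind the row (value of joint keeper below 0.07 rad), for 0.2 s.
At the end, for the whole second after the job is handed in: All four pots stand flat (within 0.06 rad) in the rail, at rest, none more than 7 mm short of its place in the closed-up row against the end stop, and the keeper is shut behind them (within 0.07 rad) (y of pot_1 in the frame of rack above 0.16 m and y of pot_2 in the frame of rack above 0.076 m and y of pot_3 in the frame of rack above -0.008 m and y of pot_4 in the frame of rack above -0.092 m and value of joint keeper below 0.07 rad and angle between each of pot_1, pot_2, pot_3, pot_4's own z axis and vertical below 0.06 rad and x of pot_1 in the frame of rack between -0.008 and 0.008 m and z of each of pot_1, pot_2, pot_3, pot_4 in the frame of rack below 0.014 m and linear speed of each of pot_1, pot_2, pot_3, pot_4 below 0.02 m/s and x of pot_2 in the frame of rack between -0.008 and 0.008 m and x of pot_3 in the frame of rack between -0.008 and 0.008 m and x of pot_4 in the frame of rack between -0.008 and 0.008 m); the robot touches nothing.
It fails at once if a pot is lifted (more than 10 mm) off the rail (z of any of pot_1, pot_2, pot_3, pot_4 in the frame of rack above 0.02 m).
It fails at once if a pot is tipped by more than 0.25 rad (angle between any of pot_1, pot_2, pot_3, pot_4's own z axis and vertical above 0.25 rad).
It fails at once if a pot is taken between the fingers ((horizontal distance between the grasp point and pot_1 below 0.03 m and z of the grasp point in the frame of pot_1 below 0.035 m) or (horizontal distance between the grasp point and pot_2 below 0.03 m and z of the grasp point in the frame of pot_2 below 0.035 m) or (horizontal distance between the grasp point and pot_3 below 0.03 m and z of the grasp point in the frame of pot_3 below 0.035 m) or (horizontal distance between the grasp point and pot_4 below 0.03 m and z of the grasp point in the frame of pot_4 below 0.035 m)).
It fails at once if something else on the worktop is shifted by more than 20 mm (distance of any of dropper, timer, tint_bowl, tint_brush, tube from where it was at the start of the episode above 0.02 m).
It also fails if it takes over 45 s, if anything falls off the work surface, if the arm or the gripper's body presses on something with over 40 N, if the wrist force passes 120 N, or if a joint passes its speed limit or range.

## Working session

There is one attempt and no reset: what is moved stays moved. The work goes in short steps, Python scripts to look and compute and a tool call to move; the robot and the scene stay as the last step left them, time stands still between calls to the robot, and variables do not carry over. Pictures are saved under pics/ and viewed, at most 10 in all, crops included, and the job is handed in when it is done.

Besides the shell and the picture viewer there is one more tool, called after "Emit:" as name(argument=value, ...) on one line, values as JSON. drive_tool: Moves the arm, as the interface text tells. Its arguments: {"type":"object","properties":{"offset":{"type":"array","items":{"type":"array","items":{"type":"number"}}},"rotation":{"type":"array","items":{"type":"array","items":{"type":"number"}}},"claw":{"type":"array","items":{"type":"number"}}},"required":["offset","rotation","claw"]}

```bash
mkdir -p pics
cat > h.py <<'E'
import numpy as np, cv2
from station import env
def ray(p,rc):
    f=210/np.tan(np.radians(p["fov_y"])/2)
    K=np.array([[f,0,p["cx"]],[0,f,p["cy"]],[0,0,1.]])
    u=cv2.undistortPoints(np.array([[[rc[1],rc[0]]]],float),K,np.array([p["k1"],0,0,0.]))[0,0]
    T=np.array(p["pose"]); return T[:3,3],T[:3,:3]@np.array([u[0],u[1],1])
def at(p,rc,z):
    o,d=ray(p,rc); return (o+d*(z-o[2])/d[2])[:2].round(1)
E
python3 - <<'E'
from h import *
s=env.read_state();print(s["ee_pos"],s["tool_rot"],env.grip_point_offset,s["time"])
Z=dict(rack_stop=24,rack_mouth=10,rack_catch=38,keeper_pivot=38,keeper_knob=38,pot_1=10,dropper=0,timer=0,tint_bowl=0,tint_brush=0,tube=0)
for c in("top","side"):
    p=env.capture(c);cv2.imwrite(f"pics/{c}.png",p["img"]);print(c,p["k1"],p["fov_y"],np.array(p["pose"])[:3,3])
    for n,z in Z.items():
        for r in env.tip_of(n,p):print(n,round(r["confidence"],2),np.round(r["centre"]),at(p,r["centre"],z))
E
```

```text
[203.27176145 669.41990801 213.2885029 ] [[-9.56860836e-01  2.90546421e-01 -3.41840616e-04]
 [ 2.90546620e-01  9.56860292e-01 -1.02076695e-03]
 [ 3.05135287e-05 -1.07605255e-03 -9.99999421e-01]] 18.8 0.0
top 0.035065524026995094 57.931334990341824 [ 485.00181795   23.70455671 1274.59854579]
rack_stop 0.91 [224. 174.] [500.9 345.1]
rack_mouth 0.94 [229. 304.] [484.2 -83.1]
rack_mouth 0.67 [224. 261.] [501.9  61.9]
rack_catch 0.9 [206. 276.] [558.7  11. ]
keeper_pivot 0.82 [246. 272.] [429.8  24.7]
keeper_knob 0.66 [220. 234.] [513.7 149.7]
keeper_knob 0.54 [256. 320.] [ 396.  -131.1]
pot_1 0.97 [225. 234.] [495.8 152.4]
pot_1 0.85 [224. 262.] [500.2  57.9]
pot_1 0.7 [223. 210.] [503.9 230.8]
pot_1 0.66 [244. 357.] [ 432.7 -257.5]
dropper 0.57 [230. 289.] [482.1 -30.9]
timer 0.74 [224. 260.] [499.3  65.2]
tint_brush 0.57 [259. 425.] [ 384.8 -488.2]
tint_brush 0.4 [227. 406.] [ 490.  -424.8]
tube 0.58 [238. 127.] [453.7 504.3]
side -0.12228586701486599 46.57814342316256 [ -29.86399402  802.15416164 1437.25895379]
rack_stop 0.94 [284. 223.] [502.2 360.4]
rack_stop 0.61 [140. 381.] [ 389.1 -473.5]
rack_mouth 0.9 [195. 302.] [497.8 -84.4]
rack_catch 0.87 [200. 275.] [551.5   8.5]
keeper_pivot 0.86 [215. 302.] [440.8   7.2]
keeper_pivot 0.2 [238. 260.] [500.8 161.8]
keeper_knob 0.69 [192. 331.] [ 409.8 -136.1]
pot_1 0.96 [239. 263.] [502.7 147.6]
pot_1 0.88 [207. 293.] [494.1 -20. ]
pot_1 0.74 [221. 278.] [501.9  58.4]
pot_1 0.56 [258. 247.] [500.7 236.4]
pot_1 0.56 [175. 345.] [ 419.7 -250.8]
dropper 0.59 [158. 276.] [ 679.9 -176.5]
timer 0.74 [198. 236.] [688.4  63.8]
tint_bowl 0.74 [140. 350.] [ 497.5 -421.1]
tint_brush 0.61 [140. 382.] [ 394.7 -498.2]
tube 0.62 [330. 206.] [455.  505.7]
```

View pics/top.png

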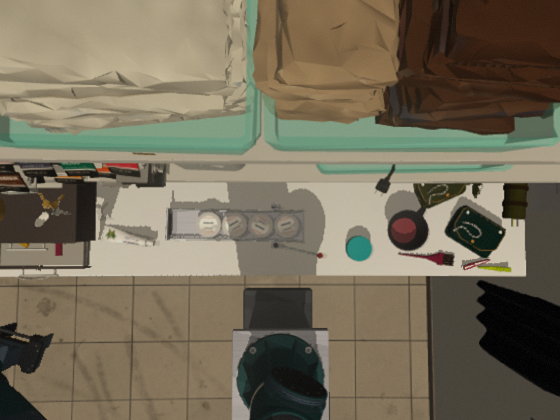

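View pics/side.png

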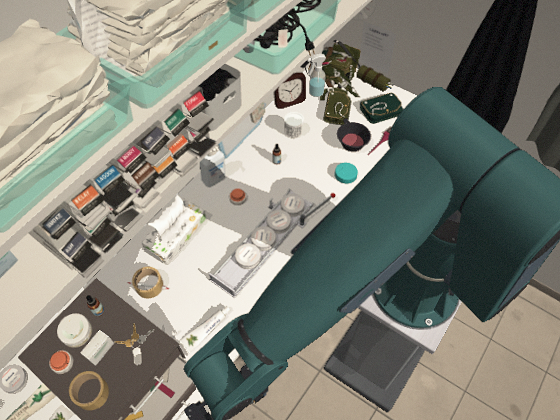

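The top view shows the rail from (225,170) to (225,304), with the pots near (223,210), (224,236), (225,261) and (224,287). The keeper runs from (245,275) to its red knob at (255,320).

The turquoise jar at top (248,358) / side (173,346) is the look-alike. It stands off the rail, so I'll leave it. The four white and grey pots on the rail are the ones meant.

Next I'll move to a viewing pose above the mouth.

Emit:
drive_tool(offset=[[-353, -279, 0], [-353, -279, 0], [-353, -279, 0], [-353, -279, 0], [-353, -279, 0], [-353, -279, 0], [-353, -279, 0], [-353, -279, 0], [-353, -279, 0], [-353, -279, 0], [-353, -279, 0], [-448, -626, 0], [-448, -626, 0], [-448, -626, 0], [-448, -626, 0], [-448, -626, 0], [-448, -626, 0], [-448, -626, 0], [-448, -626, 0], [-448, -626, 0]], rotation=[[0, 0, 75], [0, 0, 75], [0, 0, 75], [0, 0, 75], [0, 0, 75], [0, 0, 75], [0, 0, 75], [0, 0, 75], [0, 0, 75], [0, 0, 75], [0, 0, 75], [0, 0, 75], [0, 0, 75], [0, 0, 75], [0, 0, 75], [0, 0, 75], [0, 0, 75], [0, 0, 75], [0, 0, 75], [0, 0, 75]], claw=[1, 1, 1, 1, 1, 1, 1, 1, 1, 1, 1, 1, 1, 1, 1, 1, 1, 1, 1, 1])

```text
time: 3.2
ee_pos: [450.3, -59.5, 214.0]
tool_rot: [[0.034, 0.999, 0.0], [0.999, -0.034, 0.0], [0.0, 0.0, -1.0]]
contact_force: [-0.7, 0.6, -0.0]
grip_width: 0.8
gripper_force: 0.0
```

```bash
cat >> h.py <<'E'
def wrist():
    s=env.read_state();p=env.capture("wrist");T=np.eye(4);T[:3,:3]=s["tool_rot"];T[:3,3]=s["ee_pos"]
    p["pose"]=T@np.array(p["T_tool_cam"]);return p
E
python3 - <<'E'
from h import *
Z=dict(rack_stop=24,rack_mouth=10,rack_catch=38,keeper_pivot=38,keeper_knob=38,pot_1=10)
p=wrist();cv2.imwrite("pics/w1.png",p["img"]);print(p["fov_y"],p["pose"].round(2))
for c,p in(("wrist",p),("top",env.capture("top")),("side",env.capture("side"))):
    for n,z in Z.items():
        for r in env.tip_of(n,p):print(c,n,round(r["confidence"],2),np.round(r["centre"]),at(p,r["centre"],z))
E
```

```text
65.9229706990326 [[ 1.0000e+00 -3.0000e-02 -1.0000e-02  4.5349e+02]
 [-3.0000e-02 -9.6000e-01 -2.8000e-01  2.0090e+01]
 [ 0.0000e+00  2.8000e-01 -9.6000e-01  3.8348e+02]
 [ 0.0000e+00  0.0000e+00  0.0000e+00  1.0000e+00]]
wrist rack_mouth 0.65 [196. 315.] [496.9 -70. ]
wrist rack_catch 0.62 [116. 381.] [561.2  19.2]
wrist keeper_pivot 0.62 [120. 254.] [431.3  19.1]
wrist keeper_knob 0.83 [254. 234.] [ 400.4 -128.8]
wrist pot_1 0.87 [149. 314.] [495.5 -14.9]
wrist pot_1 0.65 [ 70. 315.] [496.8  68.8]
top rack_stop 0.6 [224. 173.] [498.9 348.7]
top rack_catch 0.9 [206. 274.] [560.   17.2]
top keeper_pivot 0.81 [244. 276.] [435.7  12. ]
top pot_1 0.89 [248. 357.] [ 420.4 -257.7]
top pot_1 0.88 [222. 208.] [505.6 236.8]
top pot_1 0.78 [222. 235.] [506.4 148.2]
top pot_1 0.76 [225. 258.] [498.2  73.2]
top pot_1 0.74 [223. 290.] [504.8 -34.7]
side rack_stop 0.79 [283. 225.] [499.5 354.6]
side rack_mouth 0.74 [142. 348.] [ 494.9 -401.4]
side rack_mouth 0.61 [197. 300.] [498.8 -71.2]
side rack_mouth 0.42 [191. 333.] [ 416.5 -162.4]
side rack_mouth 0.31 [331. 207.] [447.  507.5]
side rack_catch 0.62 [201. 273.] [554.1  15.6]
side keeper_pivot 0.98 [219. 301.] [434.7  20.4]
side keeper_pivot 0.31 [329. 207.] [441.5 508.8]
side keeper_knob 0.59 [189. 333.] [ 411.1 -150.9]
side pot_1 0.79 [244. 262.] [492.9 163.1]
side pot_1 0.69 [255. 247.] [507.6 227.9]
side pot_1 0.63 [176. 344.] [ 420.7 -246. ]
side pot_1 0.59 [206. 291.] [502.9 -22.2]
side pot_1 0.48 [159. 276.] [ 672.6 -167.1]
```

View pics/w1.png

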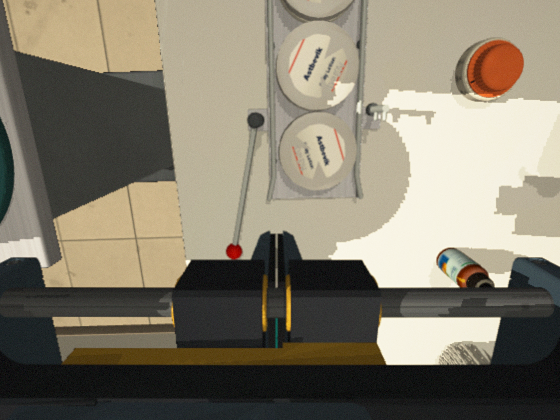

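The wrist view shows the mouth near (198,316), pot 4's lid at (150,317), pot 3's lid at (65,317), the pivot post top at (119,256) and the knob at (252,234). I'll back-project these picks.

Run:
```python
from h import *
p=wrist()
for n,rc,z in[("pivot top",(119,256),58),("knob",(252,234),38),("pot4 lid",(150,317),37),("pot3 lid",(65,317),37),("cornL",(199,269),10),("cornR",(197,363),10),("catch",(109,375),50),("rodL top",(20,269),22),("rodR",(20,363),22)]:print(n,at(p,rc,z))
for n in("pot_1","keeper_knob"):
    for r in env.silhouettes(n,p):
        m=r["pixels"];y,x=np.where(m);print(n,r["confidence"],r["centre"],[(int(a.min()),int(a.max())) for a in(y,x)],m.sum())
```

```text
pivot top [434.   20.1]
knob [ 400.2 -126.3]
pot4 lid [495.6 -13.4]
pot3 lid [495.5  69.5]
cornL [442.1 -71.7]
cornR [553.6 -72.8]
catch [551.   25.9]
rodL top [449.5 114.6]
rodR [543.  111.7]
pot_1 0.95 [150.6, 318.4] [(111, 189), (279, 356)] 4892
pot_1 0.68 [65.1, 316.3] [(21, 110), (276, 358)] 5963
pot_1 0.67 [9.1, 315.2] [(0, 22), (283, 354)] 1270
keeper_knob 0.79 [196.8, 245.1] [(112, 258), (226, 264)] 964
```

Emit:
drive_tool(offset=[[-44, 48, 0], [-44, 48, 0], [-44, 48, 50], [-44, 48, 100], [-44, 48, 140], [-44, 48, 170], [-44, 48, 190], [-44, 48, 198], [-44, 48, 198], [-34, 48, 198], [-24, 48, 198], [-16, 48, 198], [-16, 48, 198]], rotation=[[0, 0, 0], [0, 0, 0], [0, 0, 0], [0, 0, 0], [0, 0, 0], [0, 0, 0], [0, 0, 0], [0, 0, 0], [0, 0, 0], [0, 0, 0], [0, 0, 0], [0, 0, 0], [0, 0, 0]], claw=[1, 1, 1, 1, 1, 1, 1, 1, 1, 1, 1, 1, 1])

```text
time: 5.7
ee_pos: [498.0, -75.8, 16.6]
tool_rot: [[0.032, 1.0, 0.001], [1.0, -0.032, -0.0], [-0.0, 0.001, -1.0]]
contact_force: [0.7, 0.3, 0.7]
grip_width: 0.1
gripper_force: 0.0
```

Emit:
drive_tool(offset=[[5, 0, 0], [10, 0, 0], [15, 0, 0], [20, 0, 0], [25, 0, 0], [30, -1, 0], [35, -1, 0], [40, -1, 0], [45, -1, 0], [50, -1, 0], [55, -1, 0], [60, -1, 0], [65, -2, 0], [68, -2, 0], [70, -2, 0], [70, -2, 0]], rotation=[[0, 0, 0], [0, 0, 0], [0, 0, 0], [0, 0, 0], [0, 0, 0], [0, 0, 0], [0, 0, 0], [0, 0, 0], [0, 0, 0], [0, 0, 0], [0, 0, 0], [0, 0, 0], [0, 0, 0], [0, 0, 0], [0, 0, 0], [0, 0, 0]], claw=[1, 1, 1, 1, 1, 1, 1, 1, 1, 1, 1, 1, 1, 1, 1, 1])

```text
time: 7.3
ee_pos: [497.9, -6.6, 15.9]
tool_rot: [[0.033, 0.999, -0.0], [0.999, -0.033, 0.0], [0.0, -0.0, -1.0]]
contact_force: [-0.7, -0.6, -0.2]
grip_width: 0.5
gripper_force: 0.0
```

Now small steps, watching the force.

Emit:
drive_tool(offset=[[2, 0, 0], [4, 0, 0], [6, 0, 0], [8, 0, 0], [10, 0, 0], [11, 0, 0], [12, 0, 0], [12, 0, 0]], rotation=[[0, 0, 0], [0, 0, 0], [0, 0, 0], [0, 0, 0], [0, 0, 0], [0, 0, 0], [0, 0, 0], [0, 0, 0]], claw=[1, 1, 1, 1, 1, 1, 1, 1])

```text
time: 8.1
ee_pos: [498.3, 5.2, 15.9]
tool_rot: [[0.033, 0.999, -0.0], [0.999, -0.033, 0.0], [0.0, -0.0, -1.0]]
contact_force: [-1.3, 0.4, 0.0]
grip_width: 0.4
gripper_force: 0.1
```

Run:
```python
from h import *
t=env.capture("top");s=env.capture("side")
a=cv2.resize(t["img"][180:270,150:350],None,fx=4,fy=4)[:300]
b=cv2.resize(s["img"][170:310,200:360],None,fx=2,fy=2)
c=np.zeros((590,800,3),np.uint8);c[:300]=a;c[305:585,:320]=b;cv2.imwrite("pics/c1.png",c)
for n,p in(("top",t),("side",s)):
    for r in env.silhouettes("pot_1",p):print(n,round(r["confidence"],2),np.round(r["centre"],1),at(p,r["centre"],30))
```

```text
top 0.78 [249.5 356.3] [ 417.1 -251.3]
top 0.63 [223.1 207.9] [502.6 234.4]
top 0.62 [222.8 184.6] [503.5 309.8]
top 0.6 [222.9 237.8] [503.4 137.1]
top 0.59 [224.6 254.8] [498.   81.5]
side 0.87 [255.6 246.8] [500.7 237.4]
side 0.74 [220.3 279.6] [493.2  63. ]
side 0.59 [272.8 230.3] [505.4 318. ]
side 0.58 [235.5 260.9] [509. 149.]
side 0.32 [247. 268.] [463.4 170.8]
```

View pics/c1.png

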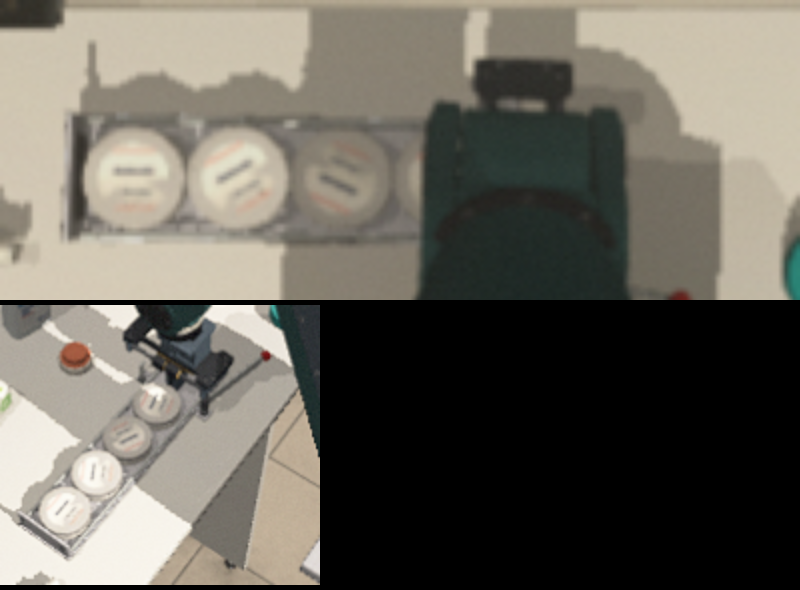

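The row is closed up, with pot 1 at crop (135,178) and only a small gap to the end plate at x≈80. Contact force is still low, so I'll keep pushing gently.

Emit:
drive_tool(offset=[[1, 0, 0], [2, 0, 0], [3, 0, 0], [4, 0, 0], [4, 0, 0]], rotation=[[0, 0, 0], [0, 0, 0], [0, 0, 0], [0, 0, 0], [0, 0, 0]], claw=[1, 1, 1, 1, 1])

```text
time: 8.8
ee_pos: [498.4, 8.6, 16.0]
tool_rot: [[0.032, 0.999, -0.0], [0.999, -0.032, -0.001], [-0.001, -0.0, -1.0]]
contact_force: [-1.4, -13.2, 1.0]
grip_width: 0.5
gripper_force: 6.0
```

Contact at 13 N means the row is home. I'll hold, back off, lift, and go to the robot side of the keeper with the hand leaned for reach.

Emit:
drive_tool(offset=[[0, 0, 0], [0, 0, 0], [-10, 0, 0], [-30, 0, 0], [-30, 0, -50], [-30, 0, -100], [-30, 0, -120], [-60, -40, -120], [-60, -80, -120], [-60, -108, -120], [-60, -108, -120], [-60, -108, -120], [-60, -108, -120]], rotation=[[0, 0, 0], [0, 0, 0], [0, 0, 0], [0, 0, 0], [0, 0, 0], [0, 0, 0], [0, 0, 0], [8, 0, 0], [16, 0, 0], [20, 0, 0], [20, 0, 0], [20, 0, 0], [20, 0, 0]], claw=[1, 1, 1, 1, 1, 1, 1, 1, 1, 1, 1, 1, 1])

```text
time: 10.1
ee_pos: [389.7, -47.4, 136.1]
tool_rot: [[0.033, 0.94, -0.339], [0.999, -0.031, 0.011], [0.0, -0.34, -0.941]]
contact_force: [-1.1, 0.3, -0.2]
grip_width: 0.1
gripper_force: 0.0
```

Run:
```python
from h import *
p=wrist();cv2.imwrite("pics/w2.png",p["img"])
for n,z in(("keeper_pivot",38),("keeper_knob",38),("pot_1",10),("rack_catch",38)):
    for r in env.tip_of(n,p):print(n,round(r["confidence"],2),np.round(r["centre"]),at(p,r["centre"],z))
s=env.read_state();print(s["qpos"])
```

```text
keeper_pivot 0.82 [132. 371.] [433.2  20.9]
pot_1 0.62 [ 61. 470.] [497.4  68.5]
[-0.15249112  0.18648767  2.20679732 -0.04585443  1.09473029 -0.09148941]
```

View pics/w2.png

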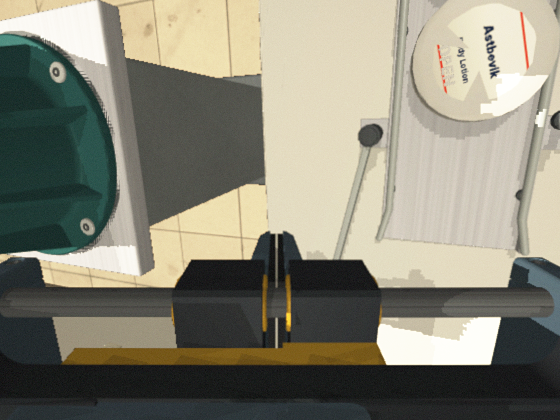

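Pot 4 stays home, with its lid at (485,58). The keeper strip runs from the post (370,132) down to (340,255), to the right of the fingertips. Next I'll compute the swing path.

Run:
```python
from h import *
s=env.read_state();R=s["tool_rot"];P=s["ee_pos"]
print((R.T@(np.array([389,-48,32])-P)).round())
# path relative to start pose, from current commanded pose (assume lowered pose)
S=np.array([389,-48,32.]);piv=np.array([433.3,19.5])
for t in np.append(np.linspace(1.7,0,18),[-.03]):
    h=13.5*abs(np.sin(t))+16*abs(np.cos(t))+2.5
    q=piv+75*np.array([np.cos(t),-np.sin(t)])+h*np.array([-np.sin(t),-np.cos(t)])
    print(round(t,2),q.round(),(R.T@(np.append(q,32)-S)).round().tolist())
```

```text
[-1. 36. 98.]
1.7 [406. -53.] [-4.0, 16.0, -6.0]
1.6 [415. -55.] [-6.0, 24.0, -9.0]
1.5 [422. -57.] [-7.0, 31.0, -11.0]
1.4 [428. -58.] [-8.0, 37.0, -13.0]
1.3 [434. -58.] [-9.0, 43.0, -16.0]
1.2 [441. -58.] [-8.0, 49.0, -18.0]
1.1 [448. -57.] [-7.0, 56.0, -20.0]
1.0 [455. -56.] [-6.0, 62.0, -23.0]
0.9 [462. -54.] [-3.0, 69.0, -25.0]
0.8 [469. -51.] [0.0, 75.0, -27.0]
0.7 [476. -47.] [4.0, 81.0, -30.0]
0.6 [482. -42.] [9.0, 87.0, -32.0]
0.5 [488. -37.] [15.0, 93.0, -34.0]
0.4 [494. -30.] [21.0, 98.0, -35.0]
0.3 [499. -23.] [28.0, 102.0, -37.0]
0.2 [503. -16.] [36.0, 106.0, -38.0]
0.1 [506.  -8.] [44.0, 109.0, -39.0]
0.0 [508.   1.] [53.0, 111.0, -40.0]
-0.03 [509.   3.] [55.0, 111.0, -40.0]
```

Emit:
drive_tool(offset=[[0, 17, 47], [0, 30, 82], [-1, 36, 98], [-1, 36, 98]], rotation=[[0, 0, 0], [0, 0, 0], [0, 0, 0], [0, 0, 0]], claw=[1, 1, 1, 1])

```text
time: 10.75
ee_pos: [387.5, -48.1, 29.9]
tool_rot: [[0.033, 0.938, -0.345], [0.999, -0.031, 0.012], [0.0, -0.345, -0.938]]
contact_force: [0.1, -0.3, -0.4]
grip_width: 0.6
gripper_force: 0.0
```

Emit:
drive_tool(offset=[[-4, 16, -6], [-6, 24, -9], [-7, 31, -11], [-8, 37, -13], [-9, 43, -16], [-8, 49, -18], [-7, 56, -20], [-6, 62, -23], [-3, 69, -25], [0, 75, -27], [4, 81, -30], [9, 87, -32], [15, 93, -34], [21, 98, -35], [28, 102, -37], [28, 102, -37]], rotation=[[0, 0, 0], [0, 0, 0], [0, 0, 0], [-2, 0, 0], [-4, 0, 0], [-6, 0, 0], [-8, 0, 0], [-10, 0, 0], [-12, 0, 0], [-14, 0, 0], [-16, 0, 0], [-18, 0, 0], [-20, 0, 0], [-20, 0, 0], [-20, 0, 0], [-20, 0, 0]], claw=[1, 1, 1, 1, 1, 1, 1, 1, 1, 1, 1, 1, 1, 1, 1, 1])

```text
time: 12.35
ee_pos: [499.3, -23.3, 31.8]
tool_rot: [[0.032, 0.999, 0.0], [0.999, -0.032, -0.0], [-0.0, 0.0, -1.0]]
contact_force: [-0.2, -0.2, 0.1]
grip_width: 0.2
gripper_force: 0.0
```

Run:
```python
from h import *
p=wrist();cv2.imwrite("pics/w3.png",p["img"])
```

```text
(no output)
```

View pics/w3.png

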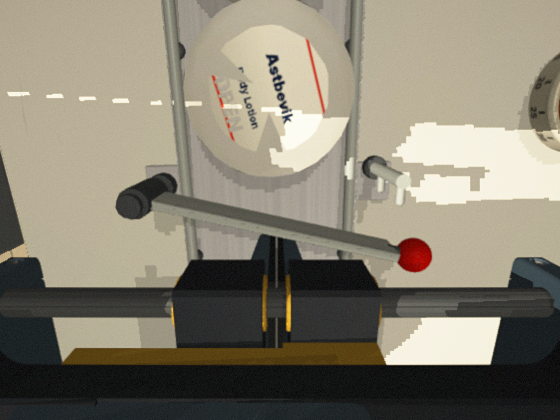

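The keeper strip runs from the post (135,200) to the red knob (413,255). It's about 0.25 rad from shut and the fingertips are behind it. Finishing the swing.

Emit:
drive_tool(offset=[[5, 3, 0], [10, 5, 0], [14, 7, 0], [18, 8, 0], [20, 8, 0], [22, 8, 0], [22, 8, 0]], rotation=[[0, 0, 0], [0, 0, 0], [0, 0, 0], [0, 0, 0], [0, 0, 0], [0, 0, 0], [0, 0, 0]], claw=[1, 1, 1, 1, 1, 1, 1])

```text
time: 13.1
ee_pos: [507.2, -3.3, 31.5]
tool_rot: [[0.031, 1.0, 0.001], [1.0, -0.031, -0.002], [-0.002, 0.001, -1.0]]
contact_force: [0.4, -20.1, -0.9]
grip_width: 0.3
gripper_force: 10.1
```

Emit:
drive_tool(offset=[[1, 0, 0], [2, 0, 0], [2, 0, 0]], rotation=[[0, 0, 0], [0, 0, 0], [0, 0, 0]], claw=[1, 1, 1])

```text
time: 13.4
ee_pos: [507.2, -2.8, 31.5]
tool_rot: [[0.031, 1.0, 0.0], [1.0, -0.031, -0.004], [-0.004, 0.001, -1.0]]
contact_force: [-1.3, -43.2, -0.5]
grip_width: 0.3
gripper_force: 21.7
```

Hard stop reached. I'll back off, lift and check.

Emit:
drive_tool(offset=[[-5, 0, 0], [-30, 0, 0], [-50, 0, 0], [-50, 0, -50], [-50, 0, -100], [-60, -30, -150], [-80, -60, -180], [-80, -60, -180], [-80, -60, -180]], rotation=[[0, 0, 0], [0, 0, 0], [0, 0, 0], [0, 0, 0], [0, 0, 0], [0, 0, 0], [0, 0, 0], [0, 0, 0], [0, 0, 0]], claw=[1, 1, 1, 1, 1, 1, 1, 1, 1])

```text
time: 14.3
ee_pos: [444.5, -78.5, 212.3]
tool_rot: [[0.034, 0.999, 0.003], [0.999, -0.034, -0.001], [-0.0, 0.003, -1.0]]
contact_force: [-0.9, 0.4, -0.6]
grip_width: 0.1
gripper_force: 0.0
```

Run:
```python
from h import *
p=wrist();t=env.capture("top")
c=np.zeros((580,560,3),np.uint8);c[:320]=p["img"][:320];c[325:577]=cv2.resize(t["img"][185:269,160:346],None,fx=3,fy=3)[:252,:558].copy() if 0 else cv2.resize(t["img"][185:269,160:346],(560,252));cv2.imwrite("pics/f.png",c)
```

```text
(no output)
```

View pics/f.png

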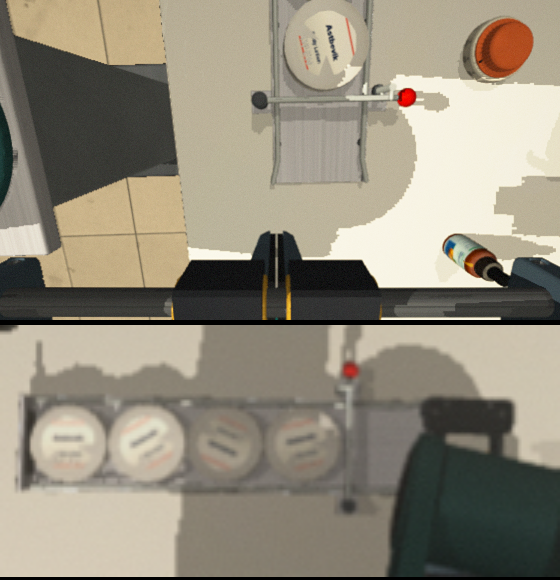

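The final view shows the keeper square across the rail, from post (260,100) to knob (406,97). All four pots are touching, with pot 1 against the end stop (lower panel x≈30 to 341), and the robot is clear. Handing in.

```bash
python3 -c "
from station import env
print(env.finish_job())"
```

```text
the job is handed in; nothing more can be done
None
```

I pushed the four pots home against the end stop so they all touch, swung the keeper fully shut behind them, and handed the job in with the arm clear. The hand-in gave no verdict.

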